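Lid the adhesive pot, then set its feed valve two turns open

TASK

First set the loose steel lid gently onto the open adhesive pot so that it sits fully home and level. Then turn the valve's handwheel clockwise (seen from above) until it is closed against its stop, and back it off exactly two full turns. Finish with the gripper still holding the upright crank handle of the wheel (do not let go of it), and leave the bottle, the connector and the calculator where they stand.

Things in the scene. Friction and masses are not known exactly. Their poses are not given: they have to be found in the camera images.
- station: Fixed dispensing station: aluminium base plate 130 x 350 x 12 mm carrying an open round steel pot (at +y of its frame) and a brass valve with a black handwheel (at -y), 180 mm apart centre to centre. Origin: centre of the plate's underside, on the bench; z up; its position and yaw (within 0.45 rad) vary.
- pot_rim (a point): Centre of the pot's mouth, at the height of its rim (112 mm above the bench). Pot: outer diameter 100 mm, wall 4 mm, mouth 92 mm, inside 95 mm deep. At station frame (0, 0.090, 0.112).
- lid: Loose round steel lid, 0.25 to 0.5 kg, right way up on the bench left or right of the station. From below: spigot 87 mm across, 8 mm deep, chamfered, that enters the pot's mouth with 2.5 mm clearance all round; flange 112 mm across, 6 mm thick, that rests on the rim; black round knob 26 mm across, 32 mm tall. Origin: centre of the spigot's underside, z up; 8 mm below pot_rim when seated.
- lid_knob (a point): On the lid's axis, 30 mm above its origin: the middle of the lid's knob (knob spans 14 to 46 mm above the lid's origin).
- valve_hub (a point): On the vertical axis of the handwheel, at mid-thickness of its rim, 84 mm above the bench; at station frame (0, -0.090, 0.084). Wheel: black, three spokes, rim centreline radius 55 mm, rim bar 12 mm thick, top of the wheel 90 mm above the bench.
- valve (a joint): Handwheel angle, rad: 0 at the closed hard stop, growing counter-clockwise seen from above as the valve opens; one turn is 6.283. Starts 2.2 to 6.8 open; can open to 22. Stays where left; needs 0.1 N m (2 N at the crank) to turn. At angle q the crank handle lies, seen from the hub, q counter-clockwise of the station's +x direction.
- crank: The wheel's crank handle: an upright white plastic pin of diameter 16 mm, 44 mm tall, standing on the wheel's rim 55 mm from the wheel's axis. It spins freely about its own vertical axis, so a gripper holding it can carry it round in circles without turning the wrist. Origin: centre of its foot, 91 mm above the bench; z up.
- crank_mid (a point): On the crank handle's axis, 22 mm above its foot (113 mm above the bench): the middle of its height.
- bottle: Bystander: loose closed amber glass bottle, diameter 52 mm, 110 mm tall, upright, on the side of the station where the lid is not. Origin at the centre of its underside.
- connector: Bystander: loose white plastic tube connector, outer diameter 32 mm, 50 mm tall, standing on end beyond the station. Origin at the centre of its underside.
- calculator: Bystander: loose grey pocket calculator, 130 x 80 x 14 mm, lying beyond the station. Origin at the centre of its underside.
Things that resemble listed ones, but are neither listed nor needed, are in the scene too. Of the things that look like the lid, take the one that is farthest to the robot's left at the start.

How it is judged (in metres and radians):
On the way, in this order (a step that is already met when the one before it is completed fails the run):
1. the lid sits seated and level on the pot, out of the gripper (horizontal distance between lid and pot_rim below 0.005 m and z of lid in the frame of pot_rim between -0.012 and -0.006 m and angle between lid's own z axis and vertical below 0.04 rad and contact force between the fingers and lid below 0.5 N), for 0.2 s.
2. the valve is closed against its stop (value of joint valve below 0.1 rad), for 0.1 s.
At the end, for the whole second after the job is handed in: Lid seated on the pot: axis within 5 mm, at most 2 mm above fully down, tilt under 0.04 rad. Valve, closed to within 0.1 rad of its stop after the lid was on, stands 12.57 rad (two turns) open within 0.3 rad, still. Fingers grip the crank with over 5 N, TCP within 35 mm of its middle (horizontal distance between lid and pot_rim below 0.005 m and z of lid in the frame of pot_rim between -0.012 and -0.006 m and angle between lid's own z axis and vertical below 0.04 rad and value of joint valve between 12.266 and 12.866 rad and velocity of joint valve between -0.1 and 0.1 rad/s and contact force between the fingers and crank above 5 N and distance between the grasp point and crank_mid below 0.035 m and linear speed of lid below 0.02 m/s); the arm keeps its last pose, push and grip.
It fails at once if the lid is dropped or slammed onto the pot (over 0.5 m/s at the rim) (horizontal distance between lid and pot_rim below 0.04 m and z of lid in the frame of pot_rim below 0.02 m and linear speed of lid above 0.5 m/s).
It fails at once if the bottle is moved by more than 30 mm or tipped (distance of bottle from where it was at the start of the episode above 0.03 m or angle between bottle's own z axis and vertical above 0.5 rad).
It fails at once if the connector is moved by more than 30 mm or tipped (distance of connector from where it was at the start of the episode above 0.03 m or angle between connector's own z axis and vertical above 0.5 rad).
It fails at once if the calculator is moved by more than 30 mm or tipped (distance of calculator from where it was at the start of the episode above 0.03 m or angle between calculator's own z axis and vertical above 0.5 rad).
It also fails if it takes over 72 s, if anything falls off the work surface, if the arm or the gripper's body presses on something with over 40 N, if the wrist force passes 120 N, or if a joint passes its speed limit or range.

ROBOT

A 6-joint arm with a two-finger parallel gripper is mounted at the origin on the work surface. World frame = base frame: x ahead of the robot, y to its left, z up, the work surface at z = 0. Lengths are in mm, angles in rad, forces in N, time in s.
With the tool pointing down it reaches from about 250 to 775 mm from the base axis. Payload 8.9 kg.
Tool frame: the origin (TCP) lies between the finger pads, 19 mm behind the fingertips; this is the grasp point; z points along the fingers, y is the direction in which the jaws open and shut (so a half turn about z gives the same grasp; the last joint's range is limited). The gripper opens to 85 mm and grips with 20 to 120 N. Pads are 22 mm wide; open, the fingers measure 114 mm over their backs; the gripper's body (76 mm by 85 mm) begins 54 mm behind the grasp point. The pads swing forward as they close: fully open they stand 13 mm farther back than shut.
Start: joints at [1.115, 0.291, -0.153, 1.127, 0, 1.431], TCP at [163.546, 498.875, 250.005] pointing down, gripper open.
Joint ranges: [-2.52, 2.52], [-0.91, 1.74], [-1.3, 1.37], [-1.96, 2.02], [-1.52, 1.47], [-3.14, 3.14]. Speed limits (rad/s): [2.22, 2.22, 2.79, 3.14, 3.14, 3.14].

INTERFACE

Orientations are given as a unit quaternion [w, x, y, z].
In Python, from workcell import bot gives the robot as it stands.
- The arm moves only by the tool send_rows, never from a script. Its argument "series" is a list of rows, each an object of numbers: "x", "y", "z": the shift along the tool's x, y, z in cm; "wx", "wy", "wz": the turn, a rotation vector about the tool's x, y, z in rad; "hand": the closure, from -1 (fully open) to 1 (shut), so that 0 is half open. In form: [{"x": .., "y": .., "z": .., "wx": .., "wy": .., "wz": .., "hand": ..}, ...]. A call has 1 to 8 rows; each row is the pose to reach, as a shift and turn from the pose commanded when the call began, along the tool's axes at that moment; what a row does not reach only later rows make up. A row lasts 1/8 s, in which the tool goes at most 62.5 mm and 10.7 degrees, less where a joint would pass 70% of its speed; a pose out of reach is approached as far as the arm can. A call with a gripper value outside its range is refused whole. The fingers move at their own pace and stop on an object; the grip force is fixed at half the most. Time passes only in rows, so rows that repeat a pose let the fingers close. It gives the time, the measured TCP pose, the force and the opening at its end, in the units of the state.
- bot.read_state(): the state, without advancing time (a new reading comes with each control period).
- bot.grab_frame(name): name is "scene" or "side" or "wrist"; returns (picture, depth): 480x640x3 uint8, blue, green, red; 480x640 float32, mm along the optical axis (not along the pixel's ray), 0 where there is no reading.
- bot.camera_model(name): a dict with "fx", "fy", "cx", "cy" (pixels), "eye" and "orientation" of the camera in the world. Camera axes: x right, y down, z forward; pixel columns grow to the right and rows downward; lengths in mm; the calibration is good to about 2 mm. The wrist camera is an equidistant fisheye: a pixel r from the principal point sees the ray r / f radians off the axis. A picture is of the moment at which its call begins: read the wrist's pose just before it. camera_model takes no time and is no camera call; for the wrist camera it gives the pose at the moment of the call.
- bot.sign_off(): hands the job in, once; it reports no verdict.
The state is a dict: "time_s": time; "joint_pos": joint angles; "joint_vel": joint speeds; "joint_torque": joint torques, N m; "ee_pos": TCP position; "ee_rot": TCP orientation; "force": force on the tool from outside, world axes, zero at the start; "wrist_torque": the same for the moment, N m; "finger_gap": opening from 0.0 (shut) to 1.0 (fully open).
Only numpy, scipy, OpenCV 4.12 (cv2) and the standard library are available. Lean on these libraries where they do the work, as an engineer would, in place of code of your own. Each camera call takes 0.05 s, during which the arm holds its last target. There are 200 camera calls.

## Working session

There is one attempt and no reset: what is moved stays moved. The work goes in short steps, Python scripts to look and compute and a tool call to move; the robot and the scene stay as the last step left them, time stands still between calls to the robot, and variables do not carry over. Pictures are saved under pics/ and viewed, about 8 in all and at most 12, crops included, and the job is handed in when it is done.

Besides the shell and the picture viewer there is one more tool, called after "Call:" as name(argument=value, ...) on one line, values as JSON. send_rows: Moves the arm, as the interface text tells. Its arguments: {"type":"object","properties":{"series":{"type":"array"}},"required":["series"]}

```bash
mkdir -p pics
cat > h.py <<'E'
import numpy as np, cv2
from scipy.spatial.transform import Rotation as R
from workcell import bot
def rot(q): return R.from_quat([q[1],q[2],q[3],q[0]]).as_matrix()
def pts(depth,m,us,vs):
    d=depth[vs,us]; p=np.stack([(us-m['cx'])/m['fx']*d,(vs-m['cy'])/m['fy']*d,d],-1)
    return p@rot(m['orientation']).T+np.array(m['eye'])
def ray(m,u,v,fish=False):
    x=(u-m['cx'])/m['fx'];y=(v-m['cy'])/m['fy']
    if fish:
        r=np.hypot(x,y); s=np.sin(r)/r if r>1e-9 else 1; d=np.array([x*s,y*s,np.cos(r)])
    else: d=np.array([x,y,1.])
    return rot(m['orientation'])@d
def onz(m,u,v,z,fish=False):
    d=ray(m,u,v,fish); e=np.array(m['eye']); return e+d*(z-e[2])/d[2]
def totool(dw,q): return rot(q).T@np.array(dw)/10
E
python3 - <<'E'
from h import *
s=bot.read_state(); print(s)
for n in('scene','side','wrist'):
    m=bot.camera_model(n); print(n,m)
    p,d=bot.grab_frame(n); cv2.imwrite(f'pics/{n}0.png',p); np.savez(f'{n}0.npz',p=p,d=d)
E
```

```text
{'time_s': 0.0, 'joint_pos': array([ 1.11472341e+00,  2.91260528e-01, -1.54106040e-01,  1.12671213e+00,
       -2.66215080e-05,  1.43148752e+00]), 'joint_vel': array([-0.00170448,  0.00074044,  0.00183678, -0.00123366,  0.0010049 ,
       -0.00016357]), 'joint_torque': array([-1.72400927e-03, -5.37147295e+01,  3.31369936e+01,  1.58533064e-02,
       -2.12024729e-04, -3.20462573e-05]), 'ee_pos': array([163.36051432, 498.50653033, 249.4501276 ]), 'ee_rot': array([-1.75342908e-04,  1.57720677e-01,  9.87483558e-01, -6.16887693e-04]), 'force': array([4.75725068e-01, 7.48602268e-02, 6.80487665e-05]), 'wrist_torque': array([-0.00499245,  0.02728307,  0.00330695]), 'finger_gap': 0.9962345499413182}
scene {'fx': 618.3514618633611, 'fy': 618.3514618633611, 'cx': 311.9342597676724, 'cy': 253.30230509385638, 'eye': array([836.77346819, 616.43072724, 991.94194115]), 'orientation': array([-0.06709774,  0.21825433,  0.91998748, -0.31856863])}
side {'fx': 468.1328354160112, 'fy': 468.1328354160112, 'cx': 314.4139569643029, 'cy': 233.9150280265927, 'eye': array([ 505.77996661, -571.25411789,  794.00536472]), 'orientation': array([-0.33413485,  0.94229066, -0.02008929,  0.00621572])}
wrist {'fx': 371.64829954431775, 'fy': 371.64829954431775, 'cx': 314.0134204643509, 'cy': 234.31542948687292, 'eye': array([ 85.70074454, 524.3846019 , 374.35491761]), 'orientation': array([0.1314829 , 0.79932645, 0.57862815, 0.09475723])}
```

View pics/scene0.png

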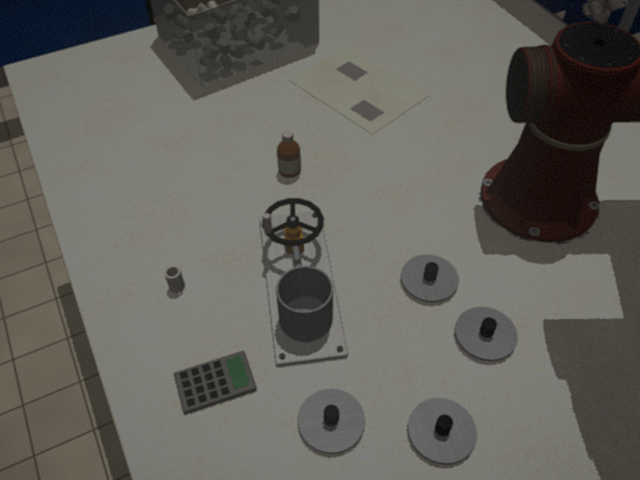

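View pics/side0.png

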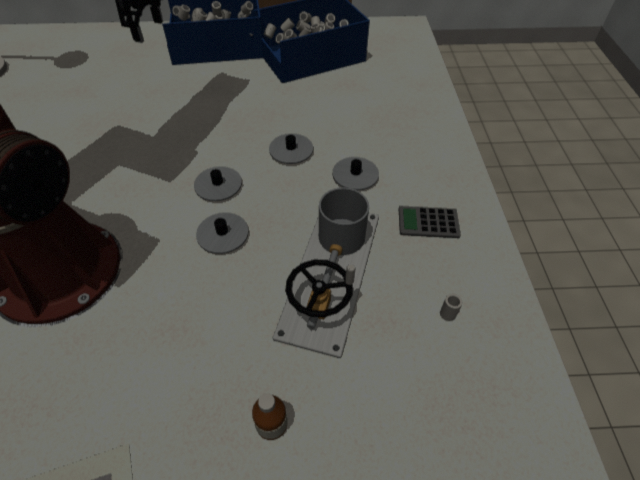

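Scene view: four lids at about (331,420), (442,431), (486,333) and (429,278). The pot is at (305,290), the wheel at (293,222), the white crank near (267,222) and the bottle at (289,157). In the side view the wheel is at (319,288) and the crank at (350,275).

Run:
```python
from h import *
m=bot.camera_model('scene');f=np.load('scene0.npz');d=f['d'];p=f['p']
V,U=np.mgrid[0:480,0:640]
P=pts(d,m,U.ravel(),V.ravel()).reshape(480,640,3); ok=d>0
Z=P[...,2]
print('bench z',np.median(Z[380:400,500:520]),[np.round(onz(m,u,v,14)) for u,v in[(331,420),(442,431),(486,333),(429,278)]])
for u,v in[(331,420),(442,431),(486,333),(429,278)]:
    sub=(np.hypot(U-u,V-v)<50)&ok
    k=sub&(Z>9)&(Z<19); q=P[k][:,:2].astype(np.float32); c,r=cv2.minEnclosingCircle(q)
    k2=sub&(Z>38)&(Z<52); print('lid',np.round(c),round(r),'knobtop',np.round(np.median(P[k2],0)),k2.sum(),'flange z',np.median(Z[k]))
# pot rim
def fit(A):
    M=np.c_[A,np.ones(len(A))]; s=np.linalg.lstsq(M,(A**2).sum(1),rcond=None)[0]; c=s[:2]/2; return c,np.sqrt(s[2]+c@c)
sub=(np.hypot(U-305,V-295)<45)&ok&(Z>107)&(Z<118); A=P[sub][:,:2]; print('pot',fit(A),len(A),np.ptp(A,0))
sub=(np.hypot(U-293,V-222)<50)&ok&(Z>84)&(Z<97); A=P[sub][:,:2]; print('wheel',fit(A),len(A),cv2.minEnclosingCircle(A.astype(np.float32)))
sub=(np.hypot(U-293,V-222)<50)&ok&(Z>105)&(Z<142); print('crank',np.round(np.median(P[sub],0)),sub.sum(),np.median(U[sub]),np.median(V[sub]))
sub=(np.hypot(U-305,V-295)<80)&ok&(Z>8)&(Z<16); print('plate',cv2.minAreaRect(P[sub][:,:2].astype(np.float32)),sub.sum())
for n,(u,v) in dict(bottle=(289,160),conn=(175,280),calc=(215,382)).items():
    sub=(np.hypot(U-u,V-v)<25)&ok&(Z>8); print(n,np.round(np.median(P[sub],0)),Z[sub].max())
I=np.zeros((480,640,3),np.uint8)
a=cv2.resize(p[185:265,245:345],(500,400),interpolation=3); 
g=np.load('side0.npz')['p']; b=cv2.resize(g[240:340,270:370],(400,400),interpolation=3)[:,:300]
b=cv2.resize(g[250:330,280:360],(300,300),interpolation=3); b=cv2.copyMakeBorder(b,0,100,0,0,0)
cv2.imwrite('pics/crop1.png',np.clip(np.hstack([a,b]).astype(float)*1.8,0,255).astype(np.uint8))
```

```text
bench z -1.1766282374233015 [array([639., 254.,  14.]), array([485., 352.,  14.]), array([311., 234.,  14.]), array([336.,  83.,  14.])]
lid [638. 252.] 57 knobtop [639. 253.  45.] 202 flange z 13.066353629143862
lid [484. 350.] 57 knobtop [486. 350.  45.] 212 flange z 12.997886646130098
lid [310. 231.] 58 knobtop [312. 232.  44.] 165 flange z 12.71696811986908
lid [332. 105.] 82 knobtop [335.  82.  44.] 138 flange z 12.637118592587854
pot (array([590.36502495,  56.72839147]), np.float64(47.758406762039776)) 424 [ 99.63492697 101.64344857]
wheel (array([ 532.86923997, -111.72677447]), np.float64(47.81248608697916)) 1019 ((534.2417602539062, -113.4670181274414), 61.40147399902344)
crank [ 587. -101.  113.] 204 269.0 226.0
plate ((563.1758422851562, -24.645187377929688), (344.5368347167969, 129.8008270263672), 71.53545379638672) 4448
bottle [ 454. -308.   60.] 110.04014020898728
conn [ 780. -123.   37.] 53.24634493473502
calc [785.  99.  12.] 19.85060822016885
```

View pics/crop1.png

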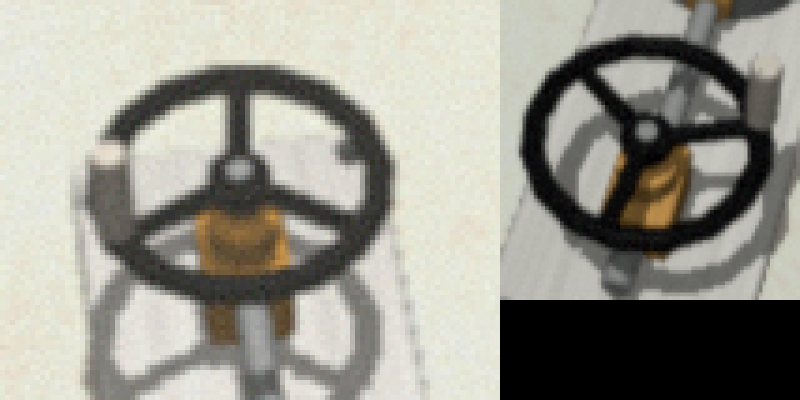

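Target lid (largest y): about (485,351). Pot is at (590,57) and the hub at (534,-113), so station yaw ≈ -0.32. The crank sits near (587,-101), which gives q ≈ 6.8. Moving above the lid.

Call:
send_rows(series=[{"x": -35.1, "y": -4.0, "z": 10, "hand": -1}, {"x": -35.1, "y": -4.0, "z": 10, "hand": -1}, {"x": -35.1, "y": -4.0, "z": 10, "hand": -1}, {"x": -35.1, "y": -4.0, "z": 10, "hand": -1}, {"x": -35.1, "y": -4.0, "z": 10, "hand": -1}, {"x": -35.1, "y": -4.0, "z": 10, "hand": -1}, {"x": -35.1, "y": -4.0, "z": 10, "hand": -1}, {"x": -35.1, "y": -4.0, "z": 10, "hand": -1}])

```text
schema error: expected keys x, y, z, wx, wy, wz, hand
```

Run:
```python
from h import *
s=bot.read_state(); print(s['time_s'],s['ee_pos'],s['ee_rot'])
m=bot.camera_model('wrist'); p,d=bot.grab_frame('wrist'); cv2.imwrite('pics/w1.png',p); np.savez('w1.npz',p=p,d=d)
V,U=np.mgrid[0:480,0:640]
x=(U-m['cx'])/m['fx'];y=(V-m['cy'])/m['fy'];r=np.hypot(x,y)+1e-9
D=np.stack([x/r*np.tan(r),y/r*np.tan(r),np.ones_like(x)],-1)
P=(D*d[...,None])@rot(m['orientation']).T+np.array(m['eye']); Z=P[...,2]
near=(np.hypot(P[...,0]-485,P[...,1]-351)<75)&(d>0)
k=near&(Z>8)&(Z<20); print('flange',cv2.minEnclosingCircle(P[k][:,:2].astype(np.float32)),np.median(Z[k]))
k=near&(Z>40)&(Z<52); print('knob',cv2.minEnclosingCircle(P[k][:,:2].astype(np.float32)),np.median(P[k],0),k.sum())
```

```text
0.15 [163.4048067  498.59205461 249.56807652] [-1.60708842e-04  1.57757737e-01  9.87477719e-01 -4.74396157e-04]
flange ((435.90191650390625, 372.40179443359375), 14.562480926513672) 9.473579532223994
knob ((0.0, 0.0), 0.0) [nan nan nan] 0
  return _methods._mean(a, axis=axis, dtype=dtype,
  ret = um.true_divide(
```

View pics/w1.png

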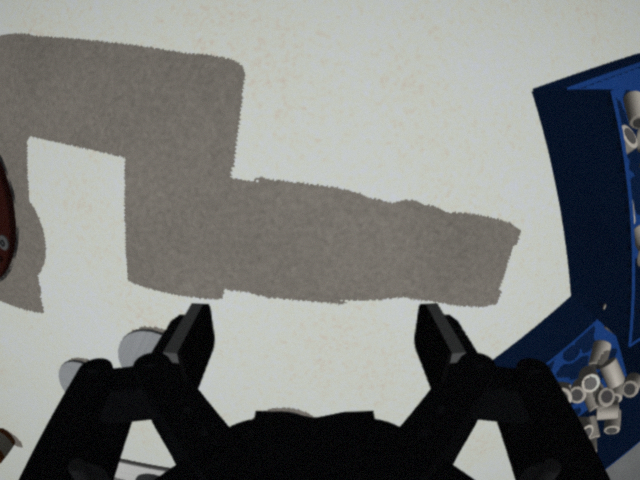

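The move was refused because every key is required. The picture shows the start pose, with the lid behind the palm at (290,410). Resending.

Call:
send_rows(series=[{"x": -35.1, "y": -4.0, "z": 10, "wx": 0, "wy": 0, "wz": 0, "hand": -1}, {"x": -35.1, "y": -4.0, "z": 10, "wx": 0, "wy": 0, "wz": 0, "hand": -1}, {"x": -35.1, "y": -4.0, "z": 10, "wx": 0, "wy": 0, "wz": 0, "hand": -1}, {"x": -35.1, "y": -4.0, "z": 10, "wx": 0, "wy": 0, "wz": 0, "hand": -1}, {"x": -35.1, "y": -4.0, "z": 10, "wx": 0, "wy": 0, "wz": 0, "hand": -1}, {"x": -35.1, "y": -4.0, "z": 10, "wx": 0, "wy": 0, "wz": 0, "hand": -1}, {"x": -35.1, "y": -4.0, "z": 10, "wx": 0, "wy": 0, "wz": 0, "hand": -1}, {"x": -35.1, "y": -4.0, "z": 10, "wx": 0, "wy": 0, "wz": 0, "hand": -1}])

```text
time_s: 1.2
ee_pos: [484.1, 351.4, 149.7]
ee_rot: [-0.001, 0.158, 0.987, -0.0]
force: [-0.9, 0.8, 1.1]
finger_gap: 1.001
```

```bash
cat >> h.py <<'E'
def wcloud(name=None):
    m=bot.camera_model('wrist'); p,d=bot.grab_frame('wrist')
    if name: cv2.imwrite(f'pics/{name}.png',p)
    V,U=np.mgrid[0:480,0:640]
    x=(U-m['cx'])/m['fx'];y=(V-m['cy'])/m['fy'];r=np.hypot(x,y)+1e-9
    D=np.stack([x/r*np.tan(r),y/r*np.tan(r),np.ones_like(x)],-1)
    P=(D*d[...,None])@rot(m['orientation']).T+np.array(m['eye'])
    return p,d,P,m
def circ(A):
    A=np.asarray(A,float)
    M=np.c_[A,np.ones(len(A))]; s=np.linalg.lstsq(M,(A**2).sum(1),rcond=None)[0]; c=s[:2]/2; return np.round(c,1),round(float(np.sqrt(s[2]+c@c)),1)
E
python3 - <<'E'
from h import *
s=bot.read_state(); print(s['time_s'],s['ee_pos'],s['ee_rot'])
p,d,P,m=wcloud('w2'); Z=P[...,2]
near=(np.hypot(P[...,0]-485,P[...,1]-351)<75)&(d>0)
k=near&(Z>8)&(Z<20); print('flange',cv2.minEnclosingCircle(P[k][:,:2].astype(np.float32)),np.median(Z[k]),k.sum())
k=near&(Z>40)&(Z<52); print('knob',cv2.minEnclosingCircle(P[k][:,:2].astype(np.float32)),np.median(P[k],0),k.sum())
E
```

```text
1.2 [484.11656579 351.42744815 149.73886774] [-5.29693185e-04  1.57982082e-01  9.87441823e-01 -1.64993361e-04]
flange ((483.2604675292969, 347.4467468261719), 56.344886779785156) 14.913123070957141 15408
knob ((482.8631896972656, 347.6945495605469), 13.154709815979004) [481.85726463 347.96114453  46.75804013] 1195
```

View pics/w2.png

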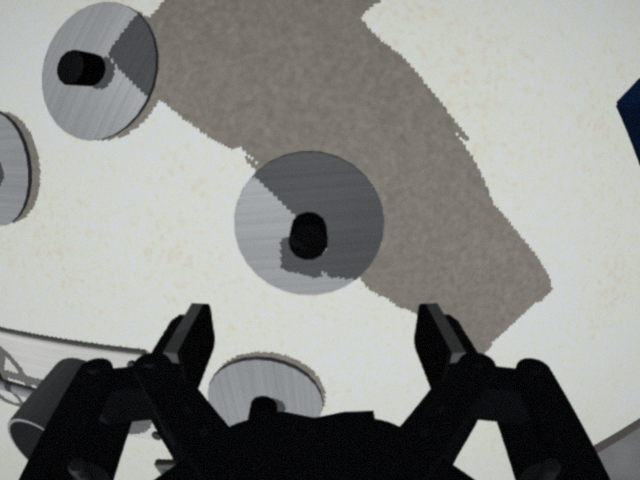

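The wrist view shows the lid centred at (309,223), which puts it at (483,348). Descending to grip.

Call:
send_rows(series=[{"x": 0, "y": -0.3, "z": 6, "wx": 0, "wy": 0, "wz": 0, "hand": -1}, {"x": 0, "y": -0.3, "z": 9, "wx": 0, "wy": 0, "wz": 0, "hand": -1}, {"x": 0, "y": -0.3, "z": 11.2, "wx": 0, "wy": 0, "wz": 0, "hand": -1}, {"x": 0, "y": -0.3, "z": 11.2, "wx": 0, "wy": 0, "wz": 0, "hand": 0}, {"x": 0, "y": -0.3, "z": 11.2, "wx": 0, "wy": 0, "wz": 0, "hand": 1}, {"x": 0, "y": -0.3, "z": 11.2, "wx": 0, "wy": 0, "wz": 0, "hand": 1}, {"x": 0, "y": -0.3, "z": 11.2, "wx": 0, "wy": 0, "wz": 0, "hand": 1}, {"x": 0, "y": -0.3, "z": 11.2, "wx": 0, "wy": 0, "wz": 0, "hand": 1}])

```text
time_s: 2.25
ee_pos: [484.3, 349.1, 39.5]
ee_rot: [0.001, 0.158, 0.987, 0.001]
force: [-2.5, -0.2, 8.2]
finger_gap: 0.284
```

Call:
send_rows(series=[{"x": 0, "y": 0, "z": 0, "wx": 0, "wy": 0, "wz": 0, "hand": 1}, {"x": 0, "y": 0, "z": 0, "wx": 0, "wy": 0, "wz": 0, "hand": 1}, {"x": 0, "y": 0, "z": -2, "wx": 0, "wy": 0, "wz": 0, "hand": 1}, {"x": 0, "y": 0, "z": -6, "wx": 0, "wy": 0, "wz": 0, "hand": 1}, {"x": 0, "y": 0, "z": -12, "wx": 0, "wy": 0, "wz": 0, "hand": 1}, {"x": 0, "y": 0, "z": -16, "wx": 0, "wy": 0, "wz": 0, "hand": 1}, {"x": 0, "y": 0, "z": -16, "wx": 0, "wy": 0, "wz": 0, "hand": 1}])

```text
time_s: 3.12
ee_pos: [485.5, 349.7, 201.9]
ee_rot: [0.003, 0.158, 0.987, 0.002]
force: [0.1, -0.0, -3.5]
finger_gap: 0.281
```

Call:
send_rows(series=[{"x": -4, "y": -3, "z": 0, "wx": 0, "wy": 0, "wz": 0, "hand": 1}, {"x": -8, "y": -6.3, "z": 0, "wx": 0, "wy": 0, "wz": 0, "hand": 1}, {"x": -12, "y": -9.5, "z": 0, "wx": 0, "wy": 0, "wz": 0, "hand": 1}, {"x": -16, "y": -12.7, "z": 0, "wx": 0, "wy": 0, "wz": 0, "hand": 1}, {"x": -20, "y": -15.9, "z": 0, "wx": 0, "wy": 0, "wz": 0, "hand": 1}, {"x": -24, "y": -19, "z": 0, "wx": 0, "wy": 0, "wz": 0, "hand": 1}, {"x": -28, "y": -22.2, "z": 0, "wx": 0, "wy": 0, "wz": 0, "hand": 1}, {"x": -31, "y": -24.6, "z": 0, "wx": 0, "wy": 0, "wz": 0, "hand": 1}])

```text
time_s: 4.12
ee_pos: [701.8, 16.3, 196.3]
ee_rot: [-0.001, 0.158, 0.987, -0.0]
force: [1.8, 0.7, -3.0]
finger_gap: 0.284
```

Call:
send_rows(series=[{"x": 0, "y": 0, "z": 0, "wx": 0, "wy": 0, "wz": 0, "hand": 1}, {"x": 0, "y": 0, "z": 0, "wx": 0, "wy": 0, "wz": 0, "hand": 1}, {"x": 0, "y": 0, "z": 0, "wx": 0, "wy": 0, "wz": 0, "hand": 1}])

```text
time_s: 4.5
ee_pos: [700.9, 19.5, 197.7]
ee_rot: [-0.0, 0.157, 0.988, 0.0]
force: [-0.6, 0.2, -3.3]
finger_gap: 0.282
```

Run:
```python
from h import *
s=bot.read_state(); print(s['time_s'],s['ee_pos'],s['ee_rot'],s['joint_pos'])
p,d,P,m=wcloud('w3'); Z=P[...,2]
c=np.array(s['ee_pos'])
k=(d>0)&(np.hypot(P[...,0]-590,P[...,1]-57)<62)&(abs(Z-112)<5); A=P[k][:,:2]; print('rim',circ(A),cv2.minEnclosingCircle(A.astype(np.float32)),k.sum(),np.median(Z[k]))
# held lid flange
k=(d>0)&(np.hypot(P[...,0]-c[0],P[...,1]-c[1])<75)&(abs(Z-(c[2]-25))<10); A=P[k]; print(k.sum(), 'flangez',np.percentile(A[:,2],[5,50,95]))
T=(A-c)@rot(s['ee_rot']); q=cv2.minEnclosingCircle(T[:,:2].astype(np.float32)); print('flange in tool',q,np.ptp(T,0), T.min(0),T.max(0))
M=np.c_[A[:,:2],np.ones(len(A))]; print('tilt',np.linalg.lstsq(M,A[:,2],rcond=None)[0])
np.savez('w3.npz',p=p,d=d,P=P,T=T)
```

```text
4.5 [700.9400979   19.46477659 197.72230811] [-4.47694321e-04  1.57159936e-01  9.87573060e-01  7.15466429e-05] [-7.64831819e-02  6.66561357e-01  3.16127648e-01  1.22124342e+00
  2.15362881e-04  2.39145134e-01]
rim (array([589.6,  54.5]), 47.2) ((589.0027465820312, 54.62218475341797), 50.129146575927734) 3045 112.61297645396994
28722 flangez [172.04577072 173.05829808 174.12544339]
flange in tool ((0.37268343567848206, 0.14337334036827087), 56.324039459228516) [112.00484486 111.30225466  15.18430495] [-55.63127716 -55.42800973  15.02894341] [56.3735677  55.87424494 30.21324836]
tilt [-8.19749123e-04 -2.78973257e-04  1.73687382e+02]
```

View pics/w3.png

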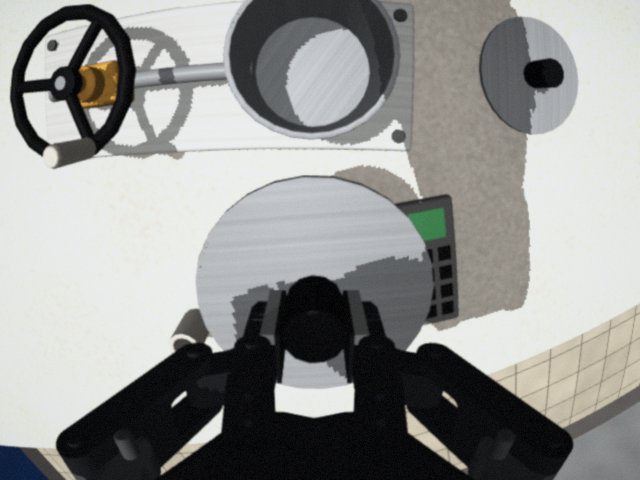

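Wrist view: the held lid is centred and level in the jaws at (315,280). The pot mouth at (312,65) measures (589,54.6). Moving over the pot.

Call:
send_rows(series=[{"x": 4, "y": 0, "z": 0, "wx": 0, "wy": 0, "wz": 0, "hand": 1}, {"x": 8, "y": -0.1, "z": 0, "wx": 0, "wy": 0, "wz": 0, "hand": 1}, {"x": 11.7, "y": -0.15, "z": 0, "wx": 0, "wy": 0, "wz": 0, "hand": 1}, {"x": 11.7, "y": -0.15, "z": 1.5, "wx": 0, "wy": 0, "wz": 0, "hand": 1}, {"x": 11.7, "y": -0.15, "z": 3, "wx": 0, "wy": 0, "wz": 0, "hand": 1}, {"x": 11.7, "y": -0.15, "z": 3.5, "wx": 0, "wy": 0, "wz": 0, "hand": 1}, {"x": 11.7, "y": -0.15, "z": 3.5, "wx": 0, "wy": 0, "wz": 0, "hand": 1}, {"x": 11.7, "y": -0.15, "z": 3.5, "wx": 0, "wy": 0, "wz": 0, "hand": 1}])

```text
time_s: 5.55
ee_pos: [590.5, 53.2, 163.1]
ee_rot: [0.0, 0.158, 0.987, 0.0]
force: [0.6, 0.2, -3.2]
finger_gap: 0.284
```

Run:
```python
from h import *
s=bot.read_state(); print(s['time_s'],s['ee_pos'],s['ee_rot'],s['force'])
print('lid xy',(np.array(s['ee_pos'])+rot(s['ee_rot'])@[.4,.1,0])[:2])
# scene cam: both lid and rim, relative
m=bot.camera_model('scene');p,d=bot.grab_frame('scene'); V,U=np.mgrid[0:480,0:640]
P=pts(d,m,U.ravel(),V.ravel()).reshape(480,640,3);Z=P[...,2]
n=(np.hypot(P[...,0]-590,P[...,1]-56)<64)&(d>0)
k=n&(abs(Z-138)<6); A=P[k][:,:2]; print('lid scene',cv2.minEnclosingCircle(A.astype(np.float32)),np.median(Z[k]))
```

```text
5.55 [590.48731458  53.19716683 163.10684202] [1.67759475e-04 1.57855531e-01 9.87462203e-01 1.24255619e-05] [ 0.6367036   0.18424312 -3.16756302]
lid xy [590.13842457  53.41688426]
lid scene ((590.4468994140625, 55.583499908447266), 57.403987884521484) 136.26750188748707
```

Call:
send_rows(series=[{"x": 0.09, "y": 0.1, "z": 0.4, "wx": 0, "wy": 0, "wz": 0, "hand": 1}, {"x": 0.09, "y": 0.1, "z": 0.8, "wx": 0, "wy": 0, "wz": 0, "hand": 1}, {"x": 0.09, "y": 0.1, "z": 1.1, "wx": 0, "wy": 0, "wz": 0, "hand": 1}, {"x": 0.09, "y": 0.1, "z": 1.3, "wx": 0, "wy": 0, "wz": 0, "hand": 1}, {"x": 0.09, "y": 0.1, "z": 1.5, "wx": 0, "wy": 0, "wz": 0, "hand": 1}, {"x": 0.09, "y": 0.1, "z": 1.6, "wx": 0, "wy": 0, "wz": 0, "hand": 1}, {"x": 0.09, "y": 0.1, "z": 1.7, "wx": 0, "wy": 0, "wz": 0, "hand": 1}, {"x": 0.09, "y": 0.1, "z": 1.7, "wx": 0, "wy": 0, "wz": 0, "hand": 1}])

```text
time_s: 6.6
ee_pos: [589.4, 54.6, 146.0]
ee_rot: [-0.0, 0.158, 0.987, -0.0]
force: [0.1, -0.3, -2.9]
finger_gap: 0.28
```

Call:
send_rows(series=[{"x": 0, "y": 0, "z": 0.1, "wx": 0, "wy": 0, "wz": 0, "hand": 1}, {"x": 0, "y": 0, "z": 0.2, "wx": 0, "wy": 0, "wz": 0, "hand": 1}, {"x": 0, "y": 0, "z": 0.3, "wx": 0, "wy": 0, "wz": 0, "hand": 1}, {"x": 0, "y": 0, "z": 0.35, "wx": 0, "wy": 0, "wz": 0, "hand": 1}, {"x": 0, "y": 0, "z": 0.35, "wx": 0, "wy": 0, "wz": 0, "hand": 1}])

```text
time_s: 7.22
ee_pos: [589.4, 54.6, 143.5]
ee_rot: [0.0, 0.158, 0.987, 0.0]
force: [-4.0, -0.5, 8.1]
finger_gap: 0.28
```

Contact: 11 N upward, so the lid is seated. Releasing it and rising.

Call:
send_rows(series=[{"x": 0, "y": 0, "z": 0, "wx": 0, "wy": 0, "wz": 0, "hand": 0.2}, {"x": 0, "y": 0, "z": 0, "wx": 0, "wy": 0, "wz": 0, "hand": -1}, {"x": 0, "y": 0, "z": 0, "wx": 0, "wy": 0, "wz": 0, "hand": -1}, {"x": 0, "y": 0, "z": 0, "wx": 0, "wy": 0, "wz": 0, "hand": -1}, {"x": 0, "y": 0, "z": -3, "wx": 0, "wy": 0, "wz": 0, "hand": -1}, {"x": 0, "y": 0, "z": -6, "wx": 0, "wy": 0, "wz": 0, "hand": -1}, {"x": 0, "y": 0, "z": -8, "wx": 0, "wy": 0, "wz": 0, "hand": -1}, {"x": 0, "y": 0, "z": -8, "wx": 0, "wy": 0, "wz": 0, "hand": -1}])

```text
time_s: 8.22
ee_pos: [590.4, 54.6, 223.8]
ee_rot: [0.001, 0.158, 0.987, 0.0]
force: [0.7, 0.5, 0.2]
finger_gap: 1.0
```

Run:
```python
from h import *
s=bot.read_state(); print(s['time_s'],s['ee_pos'],s['ee_rot'],s['force'])
p,d,P,m=wcloud('w4'); Z=P[...,2]
k=(d>0)&(np.hypot(P[...,0]-590,P[...,1]-55)<64)&(abs(Z-118)<6); A=P[k]; print('flange',cv2.minEnclosingCircle(A[:,:2].astype(np.float32)),np.median(Z[k]))
k2=k&(abs(Z-118)<4);A=P[k2];print('slope',np.linalg.lstsq(np.c_[A[:,:2]-[590,55],np.ones(len(A))],A[:,2],rcond=None)[0])
# wheel from w3
W=np.load('w3.npz')['P']; 
for Q,n in((W,'w3'),(P,'w4')):
    z=Q[...,2]; k=(np.hypot(Q[...,0]-534,Q[...,1]+113)<75)
    a=k&(abs(z-88)<5); c=Q[a][:,:2]; print(n,'wheel',cv2.minEnclosingCircle(c.astype(np.float32)),circ(c),a.sum())
    a=k&(z>128)&(z<142); print('crank top',np.median(Q[a],0) if a.any() else None,a.sum())
```

```text
8.225 [590.37672826  54.56093629 223.7959265 ] [1.42607230e-03 1.57719003e-01 9.87482988e-01 1.74959567e-04] [0.68981222 0.54540343 0.17355197]
flange ((589.1106567382812, 54.85944747924805), 56.18559646606445) 118.91889056075772
slope [3.35612124e-04 2.39227762e-04 1.18915423e+02]
w3 wheel ((533.128173828125, -115.62340545654297), 61.42814636230469) (array([ 531.8, -111.9]), 46.8) 7571
crank top [ 587.3755815  -107.33028361  134.97675228] 480
w4 wheel ((531.9043579101562, -114.5387954711914), 60.627655029296875) (array([ 530.5, -112.4]), 47.4) 6536
crank top [ 585.40428952 -107.28289918  134.83813728] 321
```

View pics/w4.png

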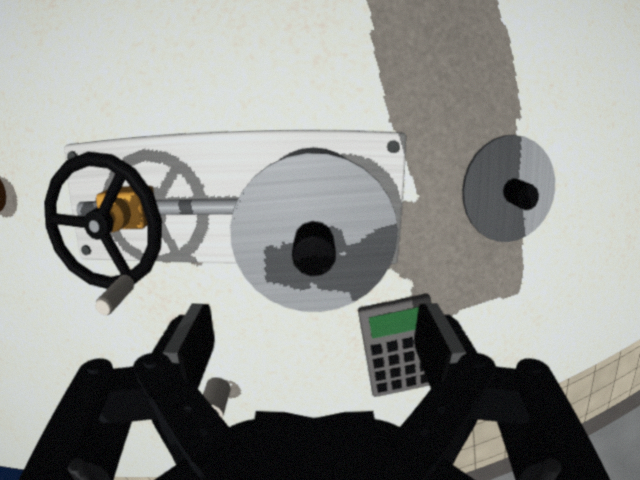

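Lid is seated at (589.1,54.9) and flat, with the flange top at about 119. The crank top at (113,297) measures (586.5,-107.3), and the hub is ≈ (532.5,-115.4). Going to the crank.

Call:
send_rows(series=[{"x": -1.5, "y": -5, "z": 0, "wx": 0, "wy": 0, "wz": 0, "hand": -1}, {"x": -3.2, "y": -10.5, "z": 0, "wx": 0, "wy": 0, "wz": 0, "hand": -1}, {"x": -4.7, "y": -15.5, "z": 0, "wx": 0, "wy": 0, "wz": 0, "hand": -1}, {"x": -4.7, "y": -15.5, "z": 2, "wx": 0, "wy": 0, "wz": 0, "hand": -1}, {"x": -4.7, "y": -15.5, "z": 6, "wx": 0, "wy": 0, "wz": 0, "hand": -1}, {"x": -4.7, "y": -15.5, "z": 9, "wx": 0, "wy": 0, "wz": 0, "hand": -1}, {"x": -4.7, "y": -15.5, "z": 10.6, "wx": 0, "wy": 0, "wz": 0, "hand": -1}, {"x": -4.7, "y": -15.5, "z": 10.6, "wx": 0, "wy": 0, "wz": 0, "hand": -1}])

```text
time_s: 9.28
ee_pos: [584.9, -107.0, 115.2]
ee_rot: [-0.001, 0.158, 0.987, 0.0]
force: [-0.2, -0.5, 1.5]
finger_gap: 1.005
```

Call:
send_rows(series=[{"x": 0, "y": 0, "z": 0, "wx": 0, "wy": 0, "wz": 0, "hand": 0.3}, {"x": 0, "y": 0, "z": 0, "wx": 0, "wy": 0, "wz": 0, "hand": 1}, {"x": 0, "y": 0, "z": 0, "wx": 0, "wy": 0, "wz": 0, "hand": 1}, {"x": 0, "y": 0, "z": 0, "wx": 0, "wy": 0, "wz": 0, "hand": 1}, {"x": 0, "y": 0, "z": 0, "wx": 0, "wy": 0, "wz": 0, "hand": 1}, {"x": 0, "y": 0, "z": 0, "wx": 0, "wy": 0, "wz": 0, "hand": 1}])

```text
time_s: 10.02
ee_pos: [586.0, -107.6, 117.1]
ee_rot: [0.0, 0.158, 0.987, -0.0]
force: [-2.1, -0.5, 5.3]
finger_gap: 0.173
```

Run:
```python
from h import *
s=bot.read_state(); print(s)
p,d,P,m=wcloud('w5')
```

```text
{'time_s': 10.025, 'joint_pos': array([-3.04046151e-01,  5.23066285e-01, -1.62400376e-01,  8.84550315e-01,
       -3.59106820e-04,  1.28458879e-02]), 'joint_vel': array([-6.43036690e-04, -1.68008140e-03, -3.17161335e-04,  8.54707482e-04,
       -3.74183836e-04,  6.16761597e-05]), 'joint_torque': array([ 6.14168979e-01, -6.24545288e+01,  2.88310736e+01, -6.66891485e-01,
        4.03997647e-01,  2.11093800e-03]), 'ee_pos': array([ 585.99522211, -107.58119953,  117.1115597 ]), 'ee_rot': array([ 3.59501341e-04,  1.57783937e-01,  9.87473567e-01, -2.34190054e-04]), 'force': array([-2.11857758, -0.53822313,  5.28812171]), 'wrist_torque': array([-0.22162435,  0.36298974,  0.02861636]), 'finger_gap': 0.1727964297618954}
```

View pics/w5.png

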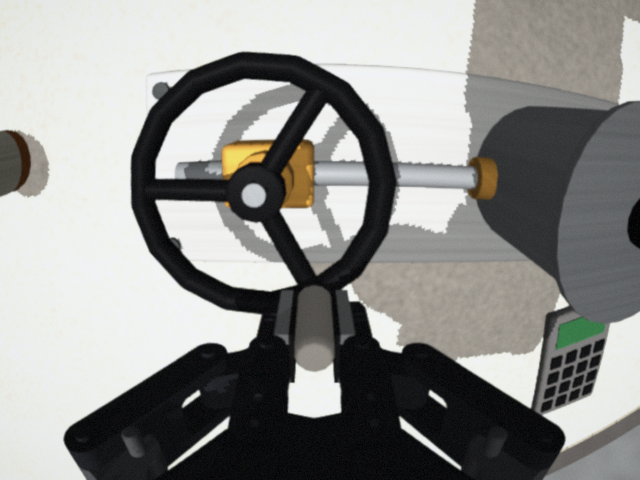

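Crank gripped: pads on the pin at (315,320), gap 0.17. Computing circle tables. In tool axes, x = -5.5Δcos q and y = 5.5Δsin q.

```bash
cat > t.py <<'E'
import sys; import numpy as np
q=np.array([float(a) for a in sys.argv[1:]]) # start, end, n triples
for a,b,n in q.reshape(-1,3):
    s=np.linspace(a,b,int(n)+1)[1:]; print(a,b,[(round(-5.5*(np.cos(t)-np.cos(a)),2),round(5.5*(np.sin(t)-np.sin(a)),2)) for t in s])
E
python3 t.py 6.75 3.95 8 3.95 1.15 8 1.15 -0.05 6 -0.05 2.75 8 2.75 5.55 8 5.55 8.35 8 8.35 11.15 8 11.15 12.57 7
```

```text
6.75 3.95 [(np.float64(-0.55), np.float64(-1.83)), (np.float64(-0.44), np.float64(-3.75)), (np.float64(0.32), np.float64(-5.5)), (np.float64(1.64), np.float64(-6.89)), (np.float64(3.35), np.float64(-7.75)), (np.float64(5.25), np.float64(-7.96)), (np.float64(7.12), np.float64(-7.51)), (np.float64(8.71), np.float64(-6.45))]
3.95 1.15 [(np.float64(1.13), np.float64(1.54)), (np.float64(1.67), np.float64(3.38)), (np.float64(1.54), np.float64(5.29)), (np.float64(0.77), np.float64(7.04)), (np.float64(-0.56), np.float64(8.42)), (np.float64(-2.28), np.float64(9.26)), (np.float64(-4.19), np.float64(9.46)), (np.float64(-6.05), np.float64(9.0))]
1.15 -0.05 [(np.float64(-0.95), np.float64(-0.55)), (np.float64(-1.78), np.float64(-1.27)), (np.float64(-2.44), np.float64(-2.15)), (np.float64(-2.92), np.float64(-3.13)), (np.float64(-3.19), np.float64(-4.2)), (np.float64(-3.25), np.float64(-5.3))]
-0.05 2.75 [(np.float64(0.24), np.float64(1.9)), (np.float64(1.11), np.float64(3.6)), (np.float64(2.52), np.float64(4.9)), (np.float64(4.29), np.float64(5.64)), (np.float64(6.2), np.float64(5.73)), (np.float6
[... 661 characters left out ...]
loat64(9.07)), (np.float64(4.89), np.float64(9.12)), (np.float64(6.7), np.float64(8.52))]
8.35 11.15 [(np.float64(1.5), np.float64(-1.19)), (np.float64(2.5), np.float64(-2.82)), (np.float64(2.88), np.float64(-4.7)), (np.float64(2.59), np.float64(-6.59)), (np.float64(1.68), np.float64(-8.28)), (np.float64(0.24), np.float64(-9.54)), (np.float64(-1.55), np.float64(-10.23)), (np.float64(-3.46), np.float64(-10.27))]
11.15 12.57 [(np.float64(-1.08), np.float64(0.28)), (np.float64(-2.08), np.float64(0.78)), (np.float64(-2.96), np.float64(1.46)), (np.float64(-3.68), np.float64(2.31)), (np.float64(-4.22), np.float64(3.28)), (np.float64(-4.55), np.float64(4.35)), (np.float64(-4.65), np.float64(5.45))]
```

Call:
send_rows(series=[{"x": -0.55, "y": -1.83, "z": 0, "wx": 0, "wy": 0, "wz": 0, "hand": 1}, {"x": -0.44, "y": -3.75, "z": 0, "wx": 0, "wy": 0, "wz": 0, "hand": 1}, {"x": 0.32, "y": -5.5, "z": 0, "wx": 0, "wy": 0, "wz": 0, "hand": 1}, {"x": 1.64, "y": -6.89, "z": 0, "wx": 0, "wy": 0, "wz": 0, "hand": 1}, {"x": 3.35, "y": -7.75, "z": 0, "wx": 0, "wy": 0, "wz": 0, "hand": 1}, {"x": 5.25, "y": -7.96, "z": 0, "wx": 0, "wy": 0, "wz": 0, "hand": 1}, {"x": 7.12, "y": -7.51, "z": 0, "wx": 0, "wy": 0, "wz": 0, "hand": 1}, {"x": 8.71, "y": -6.45, "z": 0, "wx": 0, "wy": 0, "wz": 0, "hand": 1}])

```text
time_s: 11.08
ee_pos: [483.1, -142.7, 117.1]
ee_rot: [0.001, 0.158, 0.987, -0.001]
force: [7.4, 1.3, 1.3]
finger_gap: 0.168
```

Call:
send_rows(series=[{"x": 1.13, "y": 1.54, "z": 0, "wx": 0, "wy": 0, "wz": 0, "hand": 1}, {"x": 1.67, "y": 3.38, "z": 0, "wx": 0, "wy": 0, "wz": 0, "hand": 1}, {"x": 1.54, "y": 5.29, "z": 0, "wx": 0, "wy": 0, "wz": 0, "hand": 1}, {"x": 0.77, "y": 7.04, "z": 0, "wx": 0, "wy": 0, "wz": 0, "hand": 1}, {"x": -0.56, "y": 8.42, "z": 0, "wx": 0, "wy": 0, "wz": 0, "hand": 1}, {"x": -2.28, "y": 9.26, "z": 0, "wx": 0, "wy": 0, "wz": 0, "hand": 1}, {"x": -4.19, "y": 9.46, "z": 0, "wx": 0, "wy": 0, "wz": 0, "hand": 1}, {"x": -6.05, "y": 9.0, "z": 0, "wx": 0, "wy": 0, "wz": 0, "hand": 1}])

```text
time_s: 12.08
ee_pos: [568.5, -75.0, 116.9]
ee_rot: [-0.001, 0.158, 0.988, -0.001]
force: [-8.8, -5.9, 13.9]
finger_gap: 0.169
```

Call:
send_rows(series=[{"x": -0.95, "y": -0.55, "z": 0, "wx": 0, "wy": 0, "wz": 0, "hand": 1}, {"x": -1.78, "y": -1.27, "z": 0, "wx": 0, "wy": 0, "wz": 0, "hand": 1}, {"x": -2.44, "y": -2.15, "z": 0, "wx": 0, "wy": 0, "wz": 0, "hand": 1}, {"x": -2.92, "y": -3.13, "z": 0, "wx": 0, "wy": 0, "wz": 0, "hand": 1}, {"x": -3.19, "y": -4.2, "z": 0, "wx": 0, "wy": 0, "wz": 0, "hand": 1}, {"x": -3.25, "y": -5.3, "z": 0, "wx": 0, "wy": 0, "wz": 0, "hand": 1}, {"x": -3.25, "y": -5.3, "z": 0, "wx": 0, "wy": 0, "wz": 0, "hand": 1}, {"x": -3.25, "y": -5.3, "z": 0, "wx": 0, "wy": 0, "wz": 0, "hand": 1}])

```text
time_s: 13.08
ee_pos: [583.8, -133.9, 117.1]
ee_rot: [0.001, 0.157, 0.988, 0.001]
force: [1.6, 6.0, 8.8]
finger_gap: 0.17
```

Call:
send_rows(series=[{"x": 0, "y": -0.2, "z": 0, "wx": 0, "wy": 0, "wz": 0, "hand": 1}, {"x": 0, "y": -0.4, "z": 0, "wx": 0, "wy": 0, "wz": 0, "hand": 1}, {"x": 0, "y": -0.4, "z": 0, "wx": 0, "wy": 0, "wz": 0, "hand": 1}, {"x": 0, "y": -0.4, "z": 0, "wx": 0, "wy": 0, "wz": 0, "hand": 1}])

```text
time_s: 13.58
ee_pos: [583.5, -134.5, 117.1]
ee_rot: [0.001, 0.156, 0.988, 0.004]
force: [6.2, 20.4, 8.7]
finger_gap: 0.169
```

Hard stop confirmed: commanding 4 mm further moved the TCP only 0.6 mm, at 20 N. Now opening two turns.

Call:
send_rows(series=[{"x": 0.24, "y": 2.3, "z": 0, "wx": 0, "wy": 0, "wz": 0, "hand": 1}, {"x": 1.11, "y": 4.0, "z": 0, "wx": 0, "wy": 0, "wz": 0, "hand": 1}, {"x": 2.52, "y": 5.3, "z": 0, "wx": 0, "wy": 0, "wz": 0, "hand": 1}, {"x": 4.29, "y": 6.04, "z": 0, "wx": 0, "wy": 0, "wz": 0, "hand": 1}, {"x": 6.2, "y": 6.13, "z": 0, "wx": 0, "wy": 0, "wz": 0, "hand": 1}, {"x": 8.03, "y": 5.56, "z": 0, "wx": 0, "wy": 0, "wz": 0, "hand": 1}, {"x": 9.55, "y": 4.39, "z": 0, "wx": 0, "wy": 0, "wz": 0, "hand": 1}, {"x": 10.58, "y": 2.77, "z": 0, "wx": 0, "wy": 0, "wz": 0, "hand": 1}])

```text
time_s: 14.58
ee_pos: [490.4, -79.6, 117.1]
ee_rot: [0.001, 0.157, 0.988, 0.0]
force: [6.4, -3.2, 3.4]
finger_gap: 0.17
```

Call:
send_rows(series=[{"x": 0.41, "y": -1.87, "z": 0, "wx": 0, "wy": 0, "wz": 0, "hand": 1}, {"x": 0.16, "y": -3.77, "z": 0, "wx": 0, "wy": 0, "wz": 0, "hand": 1}, {"x": -0.73, "y": -5.46, "z": 0, "wx": 0, "wy": 0, "wz": 0, "hand": 1}, {"x": -2.15, "y": -6.75, "z": 0, "wx": 0, "wy": 0, "wz": 0, "hand": 1}, {"x": -3.92, "y": -7.48, "z": 0, "wx": 0, "wy": 0, "wz": 0, "hand": 1}, {"x": -5.84, "y": -7.55, "z": 0, "wx": 0, "wy": 0, "wz": 0, "hand": 1}, {"x": -7.66, "y": -6.96, "z": 0, "wx": 0, "wy": 0, "wz": 0, "hand": 1}, {"x": -9.17, "y": -5.78, "z": 0, "wx": 0, "wy": 0, "wz": 0, "hand": 1}])

```text
time_s: 15.58
ee_pos: [559.4, -163.9, 117.0]
ee_rot: [-0.0, 0.158, 0.987, -0.0]
force: [-4.5, 3.0, 13.1]
finger_gap: 0.169
```

Call:
send_rows(series=[{"x": -1.01, "y": 1.62, "z": 0, "wx": 0, "wy": 0, "wz": 0, "hand": 1}, {"x": -1.41, "y": 3.5, "z": 0, "wx": 0, "wy": 0, "wz": 0, "hand": 1}, {"x": -1.14, "y": 5.39, "z": 0, "wx": 0, "wy": 0, "wz": 0, "hand": 1}, {"x": -0.24, "y": 7.08, "z": 0, "wx": 0, "wy": 0, "wz": 0, "hand": 1}, {"x": 1.19, "y": 8.36, "z": 0, "wx": 0, "wy": 0, "wz": 0, "hand": 1}, {"x": 2.97, "y": 9.07, "z": 0, "wx": 0, "wy": 0, "wz": 0, "hand": 1}, {"x": 4.89, "y": 9.12, "z": 0, "wx": 0, "wy": 0, "wz": 0, "hand": 1}, {"x": 6.7, "y": 8.52, "z": 0, "wx": 0, "wy": 0, "wz": 0, "hand": 1}])

```text
time_s: 16.58
ee_pos: [522.5, -61.8, 117.1]
ee_rot: [0.001, 0.158, 0.988, -0.001]
force: [4.9, -9.8, 4.1]
finger_gap: 0.167
```

Call:
send_rows(series=[{"x": 1.5, "y": -1.19, "z": 0, "wx": 0, "wy": 0, "wz": 0, "hand": 1}, {"x": 2.5, "y": -2.82, "z": 0, "wx": 0, "wy": 0, "wz": 0, "hand": 1}, {"x": 2.88, "y": -4.7, "z": 0, "wx": 0, "wy": 0, "wz": 0, "hand": 1}, {"x": 2.59, "y": -6.59, "z": 0, "wx": 0, "wy": 0, "wz": 0, "hand": 1}, {"x": 1.68, "y": -8.28, "z": 0, "wx": 0, "wy": 0, "wz": 0, "hand": 1}, {"x": 0.24, "y": -9.54, "z": 0, "wx": 0, "wy": 0, "wz": 0, "hand": 1}, {"x": -1.55, "y": -10.23, "z": 0, "wx": 0, "wy": 0, "wz": 0, "hand": 1}, {"x": -3.46, "y": -10.27, "z": 0, "wx": 0, "wy": 0, "wz": 0, "hand": 1}])

```text
time_s: 17.58
ee_pos: [522.6, -170.7, 117.0]
ee_rot: [-0.0, 0.158, 0.987, -0.0]
force: [-1.7, 4.8, 12.1]
finger_gap: 0.171
```

Call:
send_rows(series=[{"x": -1.08, "y": 0.28, "z": 0, "wx": 0, "wy": 0, "wz": 0, "hand": 1}, {"x": -2.08, "y": 0.78, "z": 0, "wx": 0, "wy": 0, "wz": 0, "hand": 1}, {"x": -2.96, "y": 1.46, "z": 0, "wx": 0, "wy": 0, "wz": 0, "hand": 1}, {"x": -3.68, "y": 2.31, "z": 0, "wx": 0, "wy": 0, "wz": 0, "hand": 1}, {"x": -4.22, "y": 3.28, "z": 0, "wx": 0, "wy": 0, "wz": 0, "hand": 1}, {"x": -4.55, "y": 4.35, "z": 0, "wx": 0, "wy": 0, "wz": 0, "hand": 1}, {"x": -4.65, "y": 5.4, "z": 0, "wx": 0, "wy": 0, "wz": 0, "hand": 1}, {"x": -4.65, "y": 5.4, "z": 0, "wx": 0, "wy": 0, "wz": 0, "hand": 1}])

```text
time_s: 18.58
ee_pos: [584.2, -132.4, 117.1]
ee_rot: [0.0, 0.157, 0.988, 0.0]
force: [0.0, 2.0, 9.2]
finger_gap: 0.167
```

Call:
send_rows(series=[{"x": 0, "y": 0, "z": 0, "wx": 0, "wy": 0, "wz": 0, "hand": 1}, {"x": 0, "y": 0, "z": 0, "wx": 0, "wy": 0, "wz": 0, "hand": 1}, {"x": 0, "y": 0, "z": 0, "wx": 0, "wy": 0, "wz": 0, "hand": 1}, {"x": 0, "y": 0, "z": 0, "wx": 0, "wy": 0, "wz": 0, "hand": 1}])

```text
time_s: 19.08
ee_pos: [584.1, -132.8, 117.1]
ee_rot: [0.0, 0.158, 0.988, 0.0]
force: [0.4, 2.1, 8.9]
finger_gap: 0.169
```

Run:
```python
from h import *
s=bot.read_state(); print(s['time_s'],s['ee_pos'],s['force'],s['finger_gap'],abs(s['joint_vel']).max())
c=np.array(s['ee_pos'][:2])-[532.5,-115.4]; print('angle',np.arctan2(c[1],c[0]),'closed was -0.346')
p,d,P,mw=wcloud('w6'); Z=P[...,2]
m=bot.camera_model('scene');p,d=bot.grab_frame('scene');cv2.imwrite('pics/scene6.png',p); V,U=np.mgrid[0:480,0:640]
P=pts(d,m,U.ravel(),V.ravel()).reshape(480,640,3);Z=P[...,2]
k=(np.hypot(P[...,0]-590,P[...,1]-56)<64)&(d>0)&(abs(Z-118)<5);A=P[k]; print('lid scene',cv2.minEnclosingCircle(A[:,:2].astype(np.float32)),np.median(Z[k]),np.linalg.lstsq(np.c_[A[:,:2]-[590,56],np.ones(len(A))],A[:,2],rcond=None)[0])
for n,(u,v) in dict(bottle=(289,160),conn=(175,280),calc=(215,382)).items():
    sub=(np.hypot(U-u,V-v)<25)&(d>0)&(Z>8); print(n,np.round(np.median(P[sub],0)),Z[sub].max())
```

```text
19.075 [ 584.13432015 -132.78514636  117.06929359] [0.35466823 2.12877668 8.88857649] 0.16903320798792695 0.001635563217810749
angle -0.3247752399067738 closed was -0.346
lid scene ((589.83837890625, 56.45077133178711), 57.06961441040039) 116.78144960557256 [ 3.76480021e-05 -1.71777690e-04  1.16820536e+02]
bottle [ 463. -301.   79.] 315.68383099680136
conn [ 780. -123.   36.] 53.25980792747714
calc [786.  99.  12.] 19.044563635000145
```

View pics/w6.png

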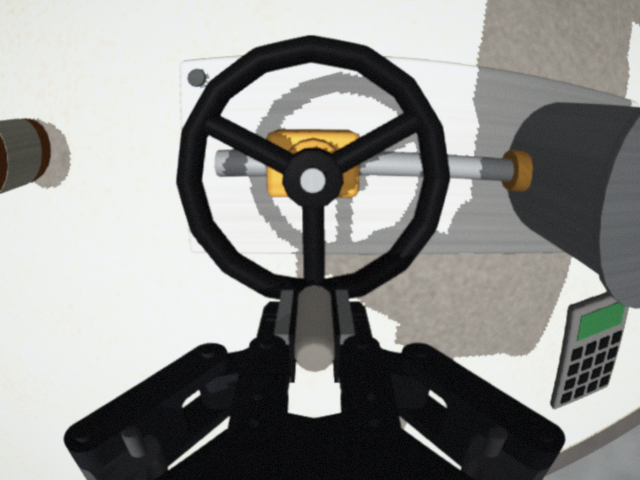

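The wrist view shows the crank still in the jaws at (315,320), the wheel two turns from the stop, and the bottle upright at (20,155). Everything is still, so I am handing in.

```bash
python3 -c "from h import *; print(bot.sign_off())"
```

```text
the job is handed in; nothing more can be done
None
```

I set the leftmost lid on the pot, closed the valve against its stop, backed it off two turns and handed the job in at 19.1 s with the crank still gripped. No verdict was reported.

- **Lid:** the flange is level, with its top at 117–119 mm against a nominal 118 mm. It sits about 1 mm from where I measured the pot.
- **Valve:** the stop was hard. Commanding 4 mm more moved the crank only 0.6 mm, at 20 N. The crank ended about 0.02 rad past the two-turn mark.
- **Grip:** the fingers are closed on the crank at a gap of 0.17, and the arm is still.
- **Bystanders:** the connector and calculator read within 1 mm of their first positions. The last scene reading of the bottle was spoiled by the arm blocking the view (it showed points at z = 316 mm). I checked the bottle only by eye in the wrist picture: it stood upright, and the arm never came near it.
- **Disagreements:** the scene and wrist cameras differed by 1–3 mm, so I relied on the wrist camera for the fit. My first move call was refused for missing keys, with no effect.

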